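# Shut a sealed well plate in its clamshell holder and turn it over

### The job

Two blue clamshell holders stand open on the lab bench. Shut the lid of the one that has the sealed well plate (red wells) lying in it, then carry that holder right over by its yellow bar, without flinging it, until it lies level and upside down against its rear stop with the plate still shut inside. Leave the empty holder as it is.

Things in the scene. Friction and masses are not known exactly. Their poses are not given: they have to be found in the camera images.
- holder_lid (a joint): Lid of the loaded holder, rad: 0 shut; starts 1.55 to 1.85 (upright or leaning away from the robot). White frame, clear pane, 142 wide, 100 mm from hinge to free edge, 5 thick. Hinge at x +155, z +8 mm in the start frame of holder_bar, parallel to its y. Shuts towards the robot and down; shut, its top is 13 mm above the bar's centre. Friction 0.12 N m: stays where left, even inverted.
- holder_turn (a joint): Turn of the loaded holder in its fixed stand, rad: 0 face up, bar on the robot's side (start, stop); 3.14 turned over, bar on the far side (stop). The bar goes up and over. Axis parallel to the bar, 105 mm beyond it, 80 above the bench. Friction 0.15 N m: stays where left. Blue tray 100 deep, 142 wide, 12 below to 8 mm above the axis, between aluminium posts at +-90 mm along it, 96 high.
- holder_bar (a point): Middle of the loaded holder's round yellow bar, 10 mm thick, 128 long, on thin steel arms 60 mm either side; 50 mm free between bar and tray; 80 mm above the bench at the start. At the start x is level from bar to tray (away from the robot), y along the bar, z up; the frame turns with the holder, about +y. Pinched from above (fingers closing along x) the bar turns in the fingers as it goes over.
- plate: Sealed well plate in the loaded holder: white, 85.5 (x) x 127.6 (y) x 14.4 mm, 24 red wells on top, 90 g. Origin at the middle of its underside, z out of the top. Lies loose in the tray with 2 to 3 mm play all round, its underside 8 mm below the bar's centre, 1.6 mm of room under the shut lid.
- spare_lid_edge (a point): Middle of the free edge of the empty holder's lid. The empty holder is the same as the loaded one but has no plate in it; it stands open beside it, left or right, and must be left alone.

How it is judged:
On the way:
1. the lid is shut on the plate while the holder still lies face up (value of joint holder_lid below 0.15 rad and value of joint holder_turn below 0.2 rad and x of plate in the frame of holder_bar between 0.093 and 0.117 m and y of plate in the frame of holder_bar between -0.012 and 0.012 m and z of plate in the frame of holder_bar between -0.02 and 0.004 m), for 0.2 s.
At the end, for the whole second after the job is handed in: The loaded holder is turned over to within 0.18 rad (10 degrees) of its rear stop, its lid shut to within 0.15 rad, the plate inside it (centre within 12 mm of the holder's centre each way), all at rest and let go (value of joint holder_turn above 2.96 rad and value of joint holder_lid below 0.15 rad and x of plate in the frame of holder_bar between 0.093 and 0.117 m and y of plate in the frame of holder_bar between -0.012 and 0.012 m and z of plate in the frame of holder_bar between -0.02 and 0.004 m and velocity of joint holder_turn below 0.1 rad/s and linear speed of plate below 0.03 m/s); the robot touches nothing.
It fails at once if the empty holder or its lid is moved by more than 20 mm (distance of spare_lid_edge from where it was at the start of the episode above 0.02 m).
It fails at once if the loaded holder is flung over (faster than 6 rad/s) (velocity of joint holder_turn above 6 rad/s).
It also fails if it takes over 58 s, if anything falls off the work surface, if the arm or the gripper's body presses on something with over 40 N, if the wrist force passes 120 N, or if a joint passes its speed limit or range.

### The arm

A 6-joint arm with a two-finger parallel gripper is mounted at the origin on the work surface. World frame = base frame: x ahead of the robot, y to its left, z up, the work surface at z = 0. Lengths are in m, angles in rad, forces in N, time in s.
With the tool pointing down it reaches from about 0.375 to 0.9 m from the base axis. Payload 3.1 kg.
Tool frame: the origin (TCP) lies at the centre of the arm's flange, where the gripper is bolted on; the fingertips stand 173 mm ahead of it and the grasp point (between the pads) lies 155 mm ahead of it; z points along the fingers, y is the line along which they close (so a half turn about z gives the same grasp; the last joint's range is limited). The gripper opens to 85 mm and grips with 20 to 120 N. Pads are 22 mm wide; open, the fingers measure 114 mm over their backs; the gripper's body (76 mm by 85 mm) begins 54 mm behind the grasp point. The pads swing forward as they close: fully open they stand 13 mm farther back than shut.
Start: joints at [0.982, 0.527, 1.433, -0, 1.181, -0.178], TCP at [0.25, 0.573, 0.405] pointing down, gripper open.
Joint ranges: [-3.08, 3.08], [-0.75, 2.2], [0.22, 2.44], [-1.43, 4.57], [0, 2.65], [-2.85, 2.85]. Speed limits (rad/s): [2.79, 2.79, 3.14, 3.14, 3.14, 3.14].

### API

Orientations are given as a unit quaternion [x, y, z, w].
In Python, from station import * gives the robot as it stands.
- The arm moves only by the shell command python3 -m jog 'ROWS' [OPENING] [FORCE]. ROWS is a JSON object of lists of equal length, an entry for each row: "linear": the shift along the world's x, y, z in mm, a list of three; "turn": the turn about the world's z in units of 5 degrees (1.0 is 5 degrees). A call has 1 to 12 rows; each row shifts and turns the commanded pose from where the row before left it; what a row does not reach is not made up. A row lasts 1/8 s, in which the tool goes at most 62.5 mm and 10.7 degrees, less where a joint would pass 70% of its speed; a pose out of reach is approached as far as the arm can. A call is refused whole if a number of a shift passes 62.5 or a number of a turn 1, either way. A call with a gripper value outside its range is refused whole. OPENING is the opening, from 0 (shut) to 1 (fully open), set as the call begins (- or left out, the last holds). The fingers move at their own pace and stop on an object; FORCE is the grip in N (left out, the last holds). Time passes only in rows, so rows that do not move let the fingers close. It gives the time, the measured TCP pose, the force, the opening and the grip force at its end, in the units of the state.
- sense(): the state, without advancing time (a new reading comes with each control period).
- snapshot(name): name is "scene" or "top"; returns the picture (420x560x3 uint8, red, green, blue); there is no depth.
- get_calibration(name): a dict with "fx", "fy", "cx", "cy" (pixels), "dist_coeffs" ([k1, k2, p1, p2, k3] as OpenCV has them; the pictures are not rectified), "world_to_cam" (4x4, takes a point from world to camera coordinates). Camera axes: x right, y down, z forward; pixel columns grow to the right and rows downward; lengths in m; the calibration is good to about 2 mm. A picture is of the moment at which its call begins. get_calibration takes no time and is no camera call.
- sign_off(): hands the job in; it is judged then, once.
The state is a dict: "t": time; "q": joint angles; "qd": joint speeds; "tau": joint torques, N m; "tcp_pos": TCP position; "tool_rot": TCP orientation; "force": force on the tool from outside, world axes, zero at the start; "ft_torque": the same for the moment, N m; "finger_gap": opening from 0.0 (shut) to 1.0 (fully open); "gripper_force": force on a finger pad.
Only numpy, scipy, OpenCV 4.12 (cv2) and the standard library are available. Lean on these libraries where they do the work, as an engineer would, in place of code of your own. Each camera call takes 0.05 s, during which the arm holds its last target. There are 200 camera calls.

## Working session

There is one attempt and no reset: what is moved stays moved. The work goes in short steps, Python scripts to look and compute and a shell command to move; the robot and the scene stay as the last step left them, time stands still between calls to the robot, and variables do not carry over. Pictures are saved under pics/ and viewed, at most 10 in all, crops included, and the job is handed in when it is done.

```bash
mkdir -p pics; ls
python3 - <<'E'
from station import *
import cv2
for n in("scene","top"):
    cv2.imwrite(f"pics/{n}0.png",snapshot(n)[:,:,::-1]); c=get_calibration(n); print(n,c)
s=sense(); print(s)
E
```

```text
pics
scene {'fx': 493.4259311757103, 'fy': 493.4259311757103, 'cx': 281.6396853026693, 'cy': 212.0207144153687, 'dist_coeffs': array([-0.1598097,  0.       ,  0.       ,  0.       ,  0.       ]), 'world_to_cam': array([[ 3.38048595e-01,  9.41128317e-01, -7.99581797e-04,
        -1.62530722e-01],
       [ 6.88839598e-01, -2.48006468e-01, -6.81170170e-01,
        -2.94762104e-01],
       [-6.41266837e-01,  2.29717835e-01, -7.32124689e-01,
         1.39142152e+00],
       [ 0.00000000e+00,  0.00000000e+00,  0.00000000e+00,
         1.00000000e+00]])}
top {'fx': 516.8625671038108, 'fy': 516.8625671038108, 'cx': 277.6907814841096, 'cy': 208.98349627922806, 'dist_coeffs': array([0.04201842, 0.        , 0.        , 0.        , 0.        ]), 'world_to_cam': array([[ 0.16053201, -0.98702606,  0.00300442, -0.08816699],
       [-0.96516001, -0.15761144, -0.20886547,  0.55458743],
       [ 0.2066292 ,  0.03062985, -0.97793977,  0.804775  ],
       [ 0.        ,  0.        ,  0.        ,  1.        ]])}
{'t': 0.1, 'q': array([ 9.81463101e-01,  5.28379801e-01,  1.43375387e+00, -2.46211936e-05,
        1.18139539e+00, -1.78483737e-01]), 'qd': array([ 0.00096115, -0.00164893, -0.00260665, -0.0007643 , -0.00048843,
        0.00154338]), 'tau': array([-4.81261050e-04, -4.43305850e+01, -1.78585768e+01, -2.58927084e-04,
        3.87890512e-03,  6.33538235e-06]), 'tcp_pos': array([0.24941418, 0.57274944, 0.40383354]), 'tool_rot': array([ 2.03978311e-01,  9.78974929e-01, -9.01989249e-04, -3.52081999e-04]), 'force': array([-0.82069999,  0.72682865, -0.67293256]), 'ft_torque': array([-0.00030668,  0.02220021,  0.00970801]), 'gripper_force': 0.0, 'finger_gap': 0.9991161114744298}
```

View pics/scene0.png

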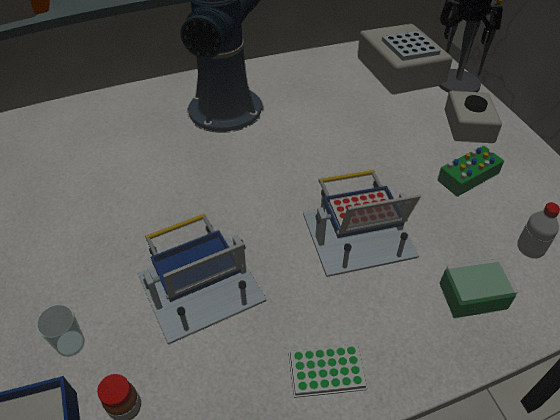

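View pics/top0.png

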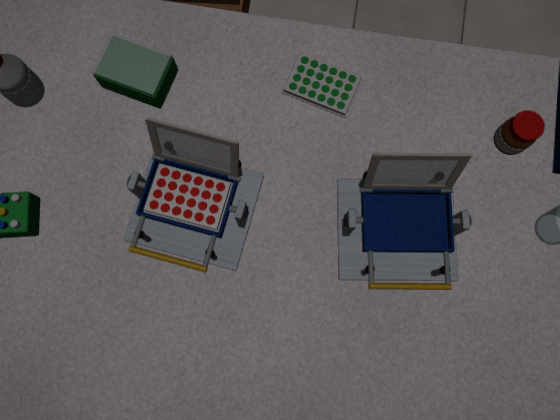

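The loaded holder is on the left in the top view, with its bar from about (131,249) to (207,268). The empty one is on the right. I'll enlarge the loaded one.

Run:
```python
import cv2,numpy as np
a=cv2.imread("pics/top0.png")[110:280,115:275]; b=cv2.imread("pics/scene0.png")[160:280,295:425]
a=cv2.resize(a,None,fx=3.5,fy=3.5,interpolation=2)
cv2.imwrite("pics/c1.png",cv2.convertScaleAbs(a,alpha=1.5))
```

```text
(no output)
```

View pics/c1.png

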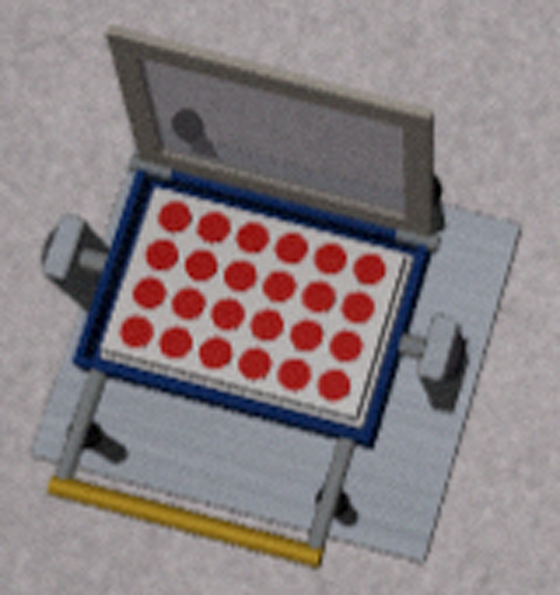

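The crop shows the bar from (52,487) to (321,557) and the lid's free edge from (108,30) to (434,112). The arms are intact and the plate is in the tray.

```bash
cat > h.py <<'E'
from station import *
import numpy as np,cv2
def ray(n,uv):
    c=get_calibration(n);K=np.array([[c["fx"],0,c["cx"]],[0,c["fy"],c["cy"]],[0,0,1]])
    p=cv2.undistortPoints(np.array([[uv]],float),K,c["dist_coeffs"])[0,0];T=c["world_to_cam"]
    return -T[:3,:3].T@T[:3,3],T[:3,:3].T@np.array([*p,1])
def onz(n,uv,z):
    o,d=ray(n,uv);return o+d*(z-o[2])/d[2]
def proj(n,P):
    c=get_calibration(n);K=np.array([[c["fx"],0,c["cx"]],[0,c["fy"],c["cy"]],[0,0,1]]);T=c["world_to_cam"]
    return cv2.projectPoints(np.atleast_2d(P).astype(float),cv2.Rodrigues(T[:3,:3])[0],T[:3,3],K,c["dist_coeffs"])[0][:,0]
E
python3 - <<'E'
from h import *
f=lambda u,v:(115+u/3.5,110+v/3.5)
L=onz("top",f(52,487),.08);R=onz("top",f(321,557),.08)
ym=(L-R);print(L,R,np.linalg.norm(ym));y=ym/np.linalg.norm(ym);x=np.array([y[1],-y[0],0]);m=(L+R)/2
print("mid",m,"yaw",np.degrees(np.arctan2(x[1],x[0])))
H=m+.155*x+[0,0,.008]
for a in(1.5,1.6,1.7,1.8,1.9):
    E=H-.1*np.cos(a)*x+[0,0,.1*np.sin(a)]
    print(a,E,proj("top",[E+.071*y,E-.071*y]).round(1).tolist(),proj("scene",[E+.071*y,E-.071*y]).round(0).tolist())
print("obs",f(108,30),f(434,112)); print("scene bar",proj("scene",[L,R,m]).round(0).tolist())
print("base",np.hypot(*m[:2]))
E
```

```text
[0.45441124 0.2236803  0.08      ] [0.44259041 0.09696439 0.08      ] 0.127266076560429
mid [0.44850083 0.16032235 0.08      ] yaw -5.329474507589981
1.5 [0.59578763 0.14658254 0.1877495 ] [[136.1, 139.8], [230.6, 163.7]] [[412.0, 179.0], [341.0, 192.0]]
1.6 [0.6057381  0.1456543  0.18795736] [[138.1, 133.5], [232.4, 157.2]] [[414.0, 183.0], [343.0, 196.0]]
1.7 [0.61565952 0.14472877 0.18716648] [[140.3, 127.4], [234.3, 151.0]] [[416.0, 187.0], [345.0, 200.0]]
1.8 [0.62545276 0.1438152  0.18538476] [[142.7, 121.7], [236.2, 145.2]] [[419.0, 191.0], [346.0, 205.0]]
1.9 [0.63501997 0.14292271 0.18263001] [[145.1, 116.4], [238.1, 139.7]] [[420.0, 196.0], [348.0, 210.0]]
obs (145.85714285714286, 118.57142857142857) (239.0, 142.0)
scene bar [[372.0, 171.0], [318.0, 181.0], [345.0, 176.0]]
base 0.47629428688591136
```

```bash
python3 -m jog '{"linear":[[35,-36,0],[35,-36,0],[35,-36,0],[35,-36,0],[35,-36,0],[35,-36,0],[35,-36,0],[35,-36,0],[35,-36,0],[35,-36,0],[36,-36,0],[36,-36,0]],"turn":[-1,-1,-1,-1,-1,-1,-1,-1,-1,-1,-1,-1]}' 0
python3 -m jog '{"linear":[[4,0,0],[2,-1,0],[0,-1,0],[0,0,0]],"turn":[-1,-1,-0.36,0]}'
```

```text
t: 1.6
tcp_pos: [0.6724, 0.1396, 0.4041]
tool_rot: [0.667, 0.745, -0.0, -0.0]
force: [0.8, -0.0, -0.1]
finger_gap: 0.003
gripper_force: 0.0
t: 2.1
tcp_pos: [0.6773, 0.1391, 0.4044]
tool_rot: [0.739, 0.674, -0.0, -0.0]
force: [-0.2, 0.3, -0.2]
finger_gap: 0.0
gripper_force: 0.0
```

```bash
python3 -m jog '{"linear":[[0,0,-37],[0,0,-36],[-18,1.7,0],[-18,1.7,0],[-19,1.6,0],[-19.5,1.8,-1.3],[-18.5,1.7,-6],[-16.3,1.5,-11],[0,0,0]],"turn":[0,0,0,0,0,0,0,0,0]}'
python3 - <<'E'
from h import *
a=snapshot("top")[60:300,80:300];b=snapshot("scene")[100:290,280:450]
cv2.imwrite("pics/m1.png",np.hstack([cv2.resize(a,(400,436)),cv2.resize(b,(390,436))])[:,:,::-1])
E
```

```text
t: 3.22
tcp_pos: [0.567, 0.1494, 0.3131]
tool_rot: [0.739, 0.674, -0.001, -0.001]
force: [-0.0, -0.3, 0.7]
finger_gap: -0.0
gripper_force: 0.0
```

View pics/m1.png

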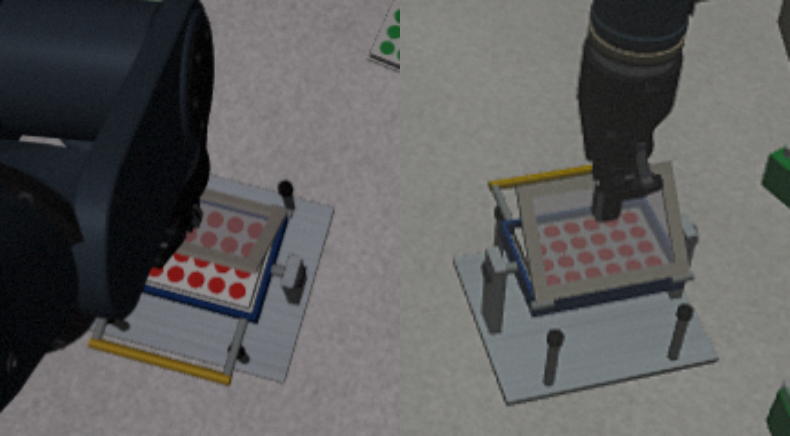

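The lid follows the fingers and is now about half shut, with the holder still level. I'll continue along the arc.

```bash
python3 -m jog '{"linear":[[-13,1.2,-13],[-10,1,-13],[-8,0.7,-11],[-4,0.4,-6],[0,0,-2],[0,0,-2],[0,0,0]],"turn":[0,0,0,0,0,0,0]}'
```

```text
t: 4.2
tcp_pos: [0.5334, 0.1523, 0.2665]
tool_rot: [0.739, 0.673, 0.0, 0.0]
force: [0.2, -0.3, -0.2]
finger_gap: -0.002
gripper_force: 0.0
```

```bash
python3 -m jog '{"linear":[[0,0,-1],[0,0,-1],[0,0,0]],"turn":[0,0,0]}'
```

```text
t: 4.58
tcp_pos: [0.5334, 0.1523, 0.2663]
tool_rot: [0.739, 0.674, 0.0, 0.0]
force: [-3.6, -0.7, 12.1]
finger_gap: -0.003
gripper_force: 6.2
```

```bash
python3 -m jog '{"linear":[[0,0,10],[0,0,40],[-42,4,20],[-43,4,0],[0,0,0],[0,0,0]],"turn":[0,0,0,0,0,0]}' 0.5 60
python3 - <<'E'
from h import *
a=snapshot("top")[60:300,80:300];b=snapshot("scene")[100:290,280:450]
cv2.imwrite("pics/m2.png",np.hstack([cv2.resize(a,(400,436)),cv2.resize(b,(390,436))])[:,:,::-1])
E
```

```text
t: 5.32
tcp_pos: [0.4491, 0.1604, 0.3348]
tool_rot: [0.739, 0.673, 0.001, 0.001]
force: [0.1, 0.5, -0.5]
finger_gap: 0.497
gripper_force: 0.0
```

View pics/m2.png

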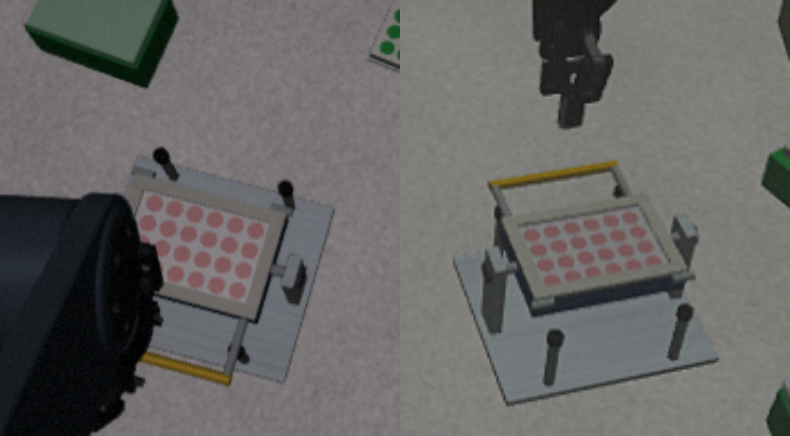

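The lid lies flat on the holder with the plate under it, and the gripper is above the bar. I'll descend and grip.

```bash
python3 -m jog '{"linear":[[0,0,-35],[0,0,-35],[0,0,-20],[0,0,-10],[0,0,0]],"turn":[0,0,0,0,0]}' && python3 -m jog '{"linear":[[0,0,0],[0,0,0],[0,0,0],[0,0,0],[0,0,0],[0,0,0]],"turn":[0,0,0,0,0,0]}' 0 60
```

```text
t: 6.05
tcp_pos: [0.4489, 0.1602, 0.2338]
tool_rot: [0.739, 0.673, -0.0, -0.0]
force: [-0.7, 0.4, -0.2]
finger_gap: 0.498
gripper_force: 0.0
t: 6.8
tcp_pos: [0.4492, 0.1603, 0.2353]
tool_rot: [0.739, 0.673, 0.002, 0.001]
force: [2.2, -0.8, 6.7]
finger_gap: 0.095
gripper_force: 59.0
```

```bash
python3 -m jog '{"linear":[[0.9,-0.1,13.7],[2.7,-0.2,13.5],[4.4,-0.4,13],[6.1,-0.6,12.3],[7.6,-0.7,11.4],[9,-0.8,10.3]],"turn":[0,0,0,0,0,0]}'
```

```text
t: 7.55
tcp_pos: [0.4772, 0.1575, 0.308]
tool_rot: [0.739, 0.673, -0.003, -0.002]
force: [0.1, -0.3, -6.8]
finger_gap: 0.094
gripper_force: 58.3
```

```bash
python3 -m jog '{"linear":[[10.3,-1,9],[11.4,-1.1,7.6],[12.3,-1.1,6.1],[12.9,-1.2,4.4],[13.4,-1.3,2.7],[13.7,-1.3,0.9]],"turn":[0,0,0,0,0,0]}' && python3 -m jog '{"linear":[[13.7,-1.3,-0.9],[13.4,-1.3,-2.7],[12.9,-1.2,-4.4],[12.3,-1.1,-6.1],[11.4,-1.1,-7.6],[10.3,-1,-9]],"turn":[0,0,0,0,0,0]}'
python3 - <<'E'
from h import *
b=snapshot("scene")[60:290,260:450]
cv2.imwrite("pics/m3.png",cv2.resize(b,(480,580))[:,:,::-1])
E
```

```text
t: 8.3
tcp_pos: [0.5519, 0.15, 0.3425]
tool_rot: [0.739, 0.674, -0.002, -0.0]
force: [-5.9, -2.9, 15.3]
finger_gap: 0.091
gripper_force: 63.3
t: 9.05
tcp_pos: [0.6269, 0.1422, 0.3098]
tool_rot: [0.739, 0.674, -0.002, 0.0]
force: [-2.7, -4.8, 6.5]
finger_gap: 0.091
gripper_force: 67.7
```

View pics/m3.png

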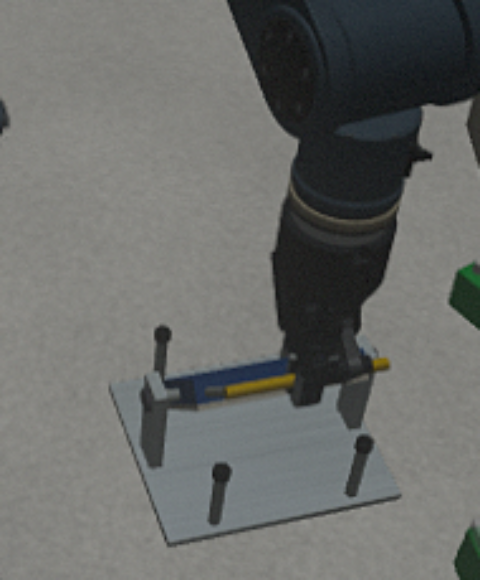

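The bar is held and the holder is at roughly 135°, with the lid shut underneath. I'll bring it down onto the rear stop.

```bash
python3 -m jog '{"linear":[[9,-0.8,-10.3],[7.6,-0.7,-11.4],[6.1,-0.6,-12.3],[4.4,-0.4,-13],[2.7,-0.2,-13.5],[0.9,-0.1,-12],[0,0,0],[0,0,0]],"turn":[0,0,0,0,0,0,0,0]}'
```

```text
t: 10.1
tcp_pos: [0.6583, 0.1389, 0.2361]
tool_rot: [0.739, 0.674, -0.001, 0.002]
force: [1.3, -7.4, -1.8]
finger_gap: 0.088
gripper_force: 73.5
```

```bash
python3 -m jog '{"linear":[[0,0,-1],[0,0,-1],[0,0,0]],"turn":[0,0,0]}'; python3 -m jog '{"linear":[[0,0,0],[0,0,0],[0,0,0],[0,0,0],[0,0,0]],"turn":[0,0,0,0,0]}' 0.5;  python3 -m jog '{"linear":[[0,0,20],[0,0,40],[0,0,50],[-40,40,40],[-60,0,0],[-60,0,0],[-60,0,0],[0,0,0]],"turn":[0,0,0,0,0,0,0,0]}'
python3 - <<'E'
from h import *
a=snapshot("top")[60:300,80:300];b=snapshot("scene")[100:290,280:450]
cv2.imwrite("pics/m4.png",np.hstack([cv2.resize(a,(400,436)),cv2.resize(b,(390,436))])[:,:,::-1])
E
```

```text
t: 10.48
tcp_pos: [0.6583, 0.1389, 0.2349]
tool_rot: [0.739, 0.674, -0.0, 0.002]
force: [1.0, -6.6, 0.8]
finger_gap: 0.09
gripper_force: 73.8
t: 11.1
tcp_pos: [0.6576, 0.1409, 0.234]
tool_rot: [0.739, 0.674, -0.0, -0.0]
force: [0.1, -0.2, 0.0]
finger_gap: 0.502
gripper_force: 0.0
t: 12.1
tcp_pos: [0.4354, 0.1768, 0.3806]
tool_rot: [0.739, 0.674, -0.003, -0.002]
force: [1.7, 0.0, 0.4]
finger_gap: 0.502
gripper_force: 0.0
```

View pics/m4.png

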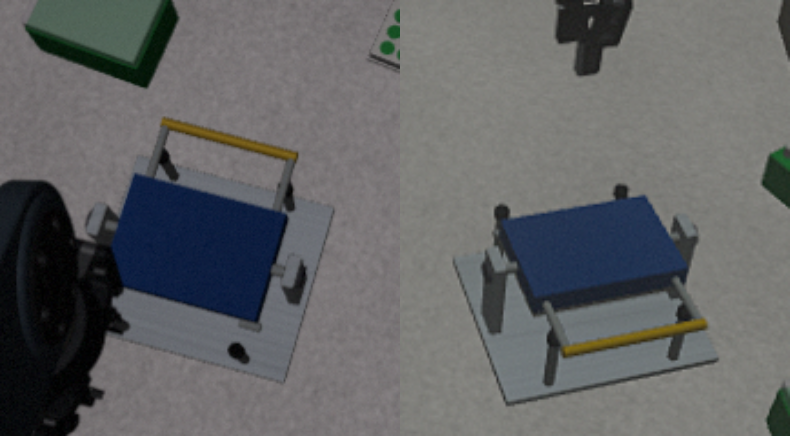

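The holder lies upside down with its arms on the rear stop posts. The bar is at the far side, from (565,351) to (705,324) in the picture, no lid hangs open and the gripper is clear.

```bash
python3 -m jog '{"linear":[[0,0,0],[0,0,0],[0,0,0],[0,0,0]],"turn":[0,0,0,0]}'; python3 -c "
from station import *
print(sign_off())"
```

```text
t: 12.7
tcp_pos: [0.4419, 0.1767, 0.38]
tool_rot: [0.739, 0.673, -0.0, -0.0]
force: [0.9, -0.3, -0.0]
finger_gap: 0.5
gripper_force: 0.0
the job is handed in; nothing more can be done
None
```

I shut the loaded holder's lid, carried the holder over by its bar onto the rear stop, let go and handed the job in at about 12.7 s; no verdict came back, the final pictures show it level and upside down with no lid hanging open (plate and lid are out of sight underneath), and the arm stayed clear of the empty holder.

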